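# Slide a spent battery pack through the flap of the quarantine box

## Task

The spent battery pack lying on the loading tray must go into the quarantine box. Without pinching it or lifting it off the tray, slide it gently along with your fingertips, push the hanging flap open and keep pushing until the pack goes over the end of the tray inside and slides down into the box; then draw your fingers back out so that the flap swings fully shut behind it. Leave the other things on the bench where they are.

Things in the scene. Friction and masses are not known exactly. Their poses are not given: they have to be found in the camera images.
- quarantine_box: Fixed grey sheet-steel battery box, 290 mm deep, 260 mm wide, 275 mm high, glass window in its top, a bare-steel loading tray in front. Origin on the bench right below the middle of the flap; x points level into the box (the way the pack is slid), y to the left when looking into the box, z up. Front panel at x = 0; box walls 4 mm thick, floor 6 mm above the bench.
- tray_front (a point): Middle of the open front edge of the loading tray, on its upper face (axes as the box). The tray is level, 100 mm above the bench, 205 mm wide, and runs from here 210 mm to the mouth and 52 mm farther inside. Outside the box its two sides are turned up 12 mm; the front edge is not.
- tray_end (a point): Middle of the tray's inner end, on its upper face, 52 mm past the front panel. Beyond it a steel plate slopes down at 54 degrees to the box's floor: a pack whose centre is past this end tips and slides down by itself.
- mouth (a point): Middle of the mouth at tray level, in the plane of the front panel (axes as the box). The mouth is 190 mm wide and 136 mm high above the tray; above it stands the fixed front panel, so a hand or gripper that follows the pack in must be tilted to point forward and down.
- flap (a joint): Angle of the flap, rad: 0 hanging shut, growing as its lower edge swings into the box, 1.45 at most. A metal sheet 196 mm wide, 0.10 kg, on a pin along the top of the mouth (232 mm above the bench, 5 mm outside the front panel). It opens inward only, takes under 1 N at its lower edge up to 1 rad, rests on whatever is under it and swings shut by its own weight in about 1 s.
- flap_edge (a point): Middle of the flap's lower edge (a rolled edge of 4 mm radius), 4 mm above the tray when shut; it moves with the flap.
- pack_c (a point): Centre of the spent battery pack on the tray: a hard black block 96 mm long (its x), 58 mm wide (its y), 30 mm high (z up), about 0.3 kg, 15 mm from its centre to the tray. It lies in front of the shut flap, more or less pointing into the box. The contact strip is at its +x end. Friction on the tray about 0.6.
- spare_pack: A second, good pack of the same kind lying on the bench away from the tray, 96 x 58 x 30 mm; origin at the middle of its underside. To be left where it is.
- dish: Small round steel parts dish, 84 mm across, 26 mm high, on the bench; origin under its centre. To be left where it is.
- driver: Screwdriver with grey handle lying on the bench, 160 mm long along its x, 26 mm thick; origin at its middle, on the bench. To be left where it is.

How it is judged:
By the outcome, as a careful person would: the job done as asked, in the order asked, and still so for the second after the job is handed in, with the robot touching nothing.
It also fails if it takes over 43 s, if anything falls off the work surface, if the arm or the gripper's body presses on something with over 40 N, if the wrist force passes 120 N, or if a joint passes its speed limit or range.

## Robot

A 6-joint arm with a two-finger parallel gripper is mounted at the origin on the work surface. World frame = base frame: x ahead of the robot, y to its left, z up, the work surface at z = 0. Lengths are in mm, angles in rad, forces in N, time in s.
With the tool pointing down it reaches from about 400 to 925 mm from the base axis. Payload 12.5 kg.
Tool frame: the origin (TCP) lies midway between the tips of the shut fingers; the grasp point (between the pads) lies 19 mm behind it (env.tcp_to_grasp is the distance from the TCP to the grasp point, in mm); z points along the fingers, y is the line along which they close (so a half turn about z gives the same grasp; the last joint's range is limited). The gripper opens to 95 mm and grips with 3 to 60 N. Pads are 20 mm wide; open, the fingers measure 119 mm over their backs; the gripper's body (75 mm by 180 mm) begins 59 mm behind the grasp point.
Start: joints at [-1.369, 0.491, 1.559, -0, 1.092, -0.106], TCP at [189.375, -595.637, 214.661] pointing down, gripper open.
Joint ranges: [-3.1, 3.1], [-0.84, 2.19], [0.05, 2.79], [-1.13, 4.28], [0.06, 2.93], [-2.69, 2.69]. Speed limits (rad/s): [2.22, 2.22, 2.79, 3.14, 3.14, 3.14].

## Interface

Orientations are given as [roll, pitch, yaw] about the fixed x, y, z axes, in that order (R = Rz(yaw) Ry(pitch) Rx(roll)).
In Python, from cell import env gives the robot as it stands. The module is installed in compiled form; this text tells all that it offers.
- The arm moves only by the tool step_arm, never from a script. Its argument "plan" is a list that holds one entry, the list of rows, each a list of 5 numbers: the shift along the tool's x, y, z in mm, then the turn about the tool's z in degrees, then the opening, from -1 (shut) to 1 (fully open). A call has 1 to 8 rows; each row is the pose to reach, as a shift and turn from the pose commanded when the call began, along the tool's axes at that moment; what a row does not reach only later rows make up. A row lasts 1/12 s, in which the tool goes at most 41.7 mm and 7.16 degrees, less where a joint would pass 70% of its speed; a pose out of reach is approached as far as the arm can. A call with a gripper value outside its range is refused whole. The fingers move at their own pace and stop on an object; the grip force is fixed at half the most. Time passes only in rows, so rows that repeat a pose let the fingers close. It gives the time, the measured TCP pose, the force, the opening and the grip force at its end, in the units of the state.
- env.state(): the state, without advancing time (a new reading comes with each control period).
- env.read_camera(name): name is "side" or "top" or "wrist"; returns the picture (480x640x3 uint8, blue, green, red); there is no depth.
- env.get_calibration(name): a dict with "K" (3x3 intrinsics, pixels), "extrinsics" (4x4, takes a point from world to camera coordinates). Camera axes: x right, y up, looking along -z (the intrinsics and any distortion apply to the point x, -y, -z); pixel columns grow to the right and rows downward; lengths in mm; the calibration is good to about 2 mm. A picture is of the moment at which its call begins: read the wrist's pose just before it. get_calibration takes no time and is no camera call; for the wrist camera it gives the pose at the moment of the call.
- env.job_done(): hands the job in; it is judged then, once.
The state is a dict: "t": time; "joints": joint angles; "qvel": joint speeds; "tau": joint torques, N m; "eef_pos": TCP position; "tcp_rot": TCP orientation; "ft_force": force on the tool from outside, world axes, zero at the start; "moment": the same for the moment, N m; "opening": opening from 0.0 (shut) to 1.0 (fully open); "grip_force": force on a finger pad.
Only numpy, scipy, OpenCV 4.12 (cv2) and the standard library are available. Lean on these libraries where they do the work, as an engineer would, in place of code of your own. Each camera call takes 0.05 s, during which the arm holds its last target. There are 200 camera calls.

## Working session

There is one attempt and no reset: what is moved stays moved. The work goes in short steps, Python scripts to look and compute and a tool call to move; the robot and the scene stay as the last step left them, time stands still between calls to the robot, and variables do not carry over. Pictures are saved under pics/ and viewed, at most 10 in all, crops included, and the job is handed in when it is done.

Besides the shell and the picture viewer there is one more tool, called after ">>>" as a command line: name --argument value ..., lists and objects as JSON in quotes. step_arm: Moves the arm, as the interface text tells. Its arguments: {"type":"object","properties":{"plan":{"type":"array"}},"required":["plan"]}

```bash
mkdir -p pics; python3 - <<'E'
from cell import env
import cv2
for n in ("top","side"):
    cv2.imwrite(f"pics/{n}0.png",env.read_camera(n)); c=env.get_calibration(n); print(n,c)
print(env.state())
E
```

```text
top {'K': array([[519.68045264,   0.        , 316.61271082],
       [  0.        , 519.68045264, 232.35008714],
       [  0.        ,   0.        ,   1.        ]]), 'extrinsics': array([[ 2.05875533e-02, -9.99774128e-01,  5.27684552e-03,
         8.93194544e+01],
       [ 9.97476873e-01,  2.08983441e-02,  6.78465024e-02,
        -5.44200683e+02],
       [-6.79414551e-02,  3.86673788e-03,  9.97681817e-01,
        -1.16174466e+03],
       [ 0.00000000e+00,  0.00000000e+00,  0.00000000e+00,
         1.00000000e+00]])}
side {'K': array([[509.41412209,   0.        , 321.50239944],
       [  0.        , 509.41412209, 232.23236673],
       [  0.        ,   0.        ,   1.        ]]), 'extrinsics': array([[ 3.27302805e-01, -9.44913026e-01, -3.49954871e-03,
        -9.74321384e+01],
       [ 8.91881798e-01,  3.07706059e-01,  3.31457145e-01,
        -5.88851342e+02],
       [-3.12121342e-01, -1.11608037e-01,  9.43463785e-01,
        -8.38439391e+02],
       [ 0.00000000e+00,  0.00000000e+00,  0.00000000e+00,
         1.00000000e+00]])}
{'t': 0.1, 'joints': array([-1.36857669e+00,  4.91483672e-01,  1.55943687e+00,  8.45676655e-06,
        1.09171463e+00, -1.05618640e-01]), 'qvel': array([-8.64423859e-04, -2.17331020e-03, -1.54204809e-03, -1.57935356e-03,
        9.31906023e-05, -1.78696662e-03]), 'tau': array([ 4.21479766e-03, -6.13622546e+01, -2.58607435e+01,  6.94684871e-02,
        4.70062613e-02, -4.59750288e-05]), 'eef_pos': array([ 189.3379877 , -595.37604284,  214.1132322 ]), 'tcp_rot': array([-3.14055673e+00, -1.17363932e-04,  3.07834314e-01]), 'ft_force': array([-0.14284394, -0.14033349, -0.78187243]), 'moment': array([ 0.00042954, -0.02070113, -0.02266513]), 'grip_force': 0.0, 'opening': 1.0026998170930053}
```

View pics/top0.png

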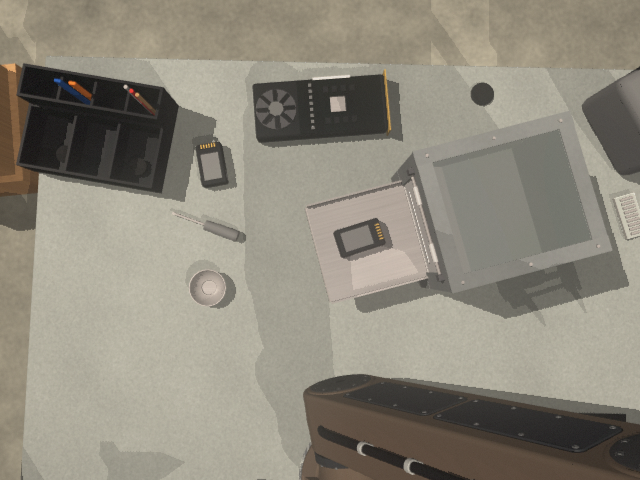

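View pics/side0.png

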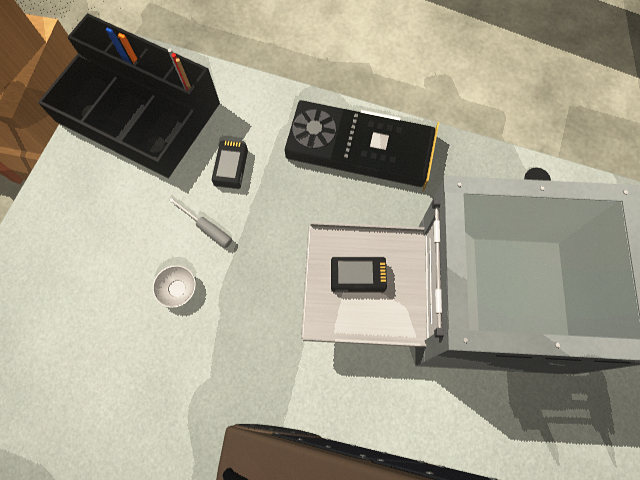

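Top and side views: the tray is at about (306–435, 180–300) in the top view with the pack at (360,238), and the box is to the right (toward world -y). I'll enlarge both.

```bash
python3 - <<'E'
import cv2,numpy as np
a=cv2.imread("pics/top0.png")[170:310,295:455]; b=cv2.imread("pics/side0.png")[190:380,290:460]
cv2.imwrite("pics/c1.png",cv2.resize(a,None,fx=4,fy=4,interpolation=cv2.INTER_CUBIC))
cv2.imwrite("pics/c2.png",cv2.resize(b[20:165],None,fx=4,fy=4,interpolation=cv2.INTER_CUBIC))
E
```

```text
(no output)
```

View pics/c1.png

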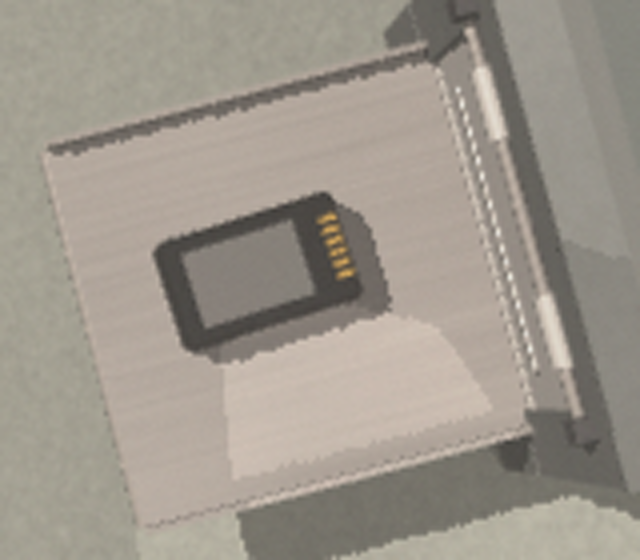

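View pics/c2.png

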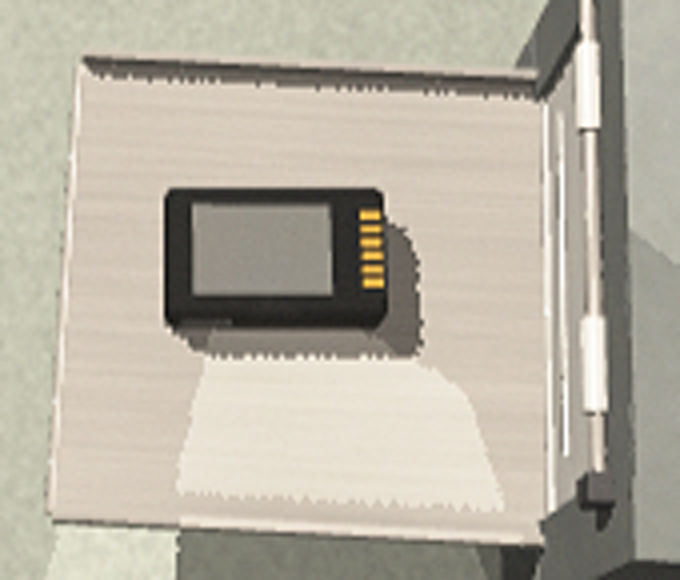

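Enlarged top view: pack top corners at (155,245), (328,193), (362,298), (188,352); tray front corners at (44,150) and (145,527); hinge pin from (470,30) to (580,415). The side view matches.

```bash
cat > h.py <<'E'
from cell import env
import numpy as np, cv2
def ray(n,p,z):
    c=env.get_calibration(n);K=c["K"];E=c["extrinsics"];R=E[:3,:3];t=E[:3,3]
    d=np.linalg.inv(K)@[p[0],p[1],1]; d=R.T@(d*[1,-1,-1]); o=-R.T@t
    return o+d*(z-o[2])/d[2]
def proj(n,P):
    c=env.get_calibration(n);K=c["K"];E=c["extrinsics"]
    q=(E[:3,:3]@P+E[:3,3])*[1,-1,-1]; q=K@q; return q[:2]/q[2]
E
python3 - <<'E'
from h import *
np.set_printoptions(precision=1,suppress=True)
T=lambda p:np.array(p)/4+[295,170]; S=lambda p:np.array(p)/4+[290,210]
D={"top":(T,dict(pack=([(155,245),(328,193),(362,298),(188,352)],130),tray=([(44,150),(145,527)],112),pin=([(470,30),(580,415)],232))),
"side":(S,dict(pack=([(165,188),(383,188),(387,328),(165,322)],130),tray=([(82,57),(50,520)],112),pin=([(588,0),(600,470)],232)))}
for n,(f,d) in D.items():
  for k,(ps,z) in d.items():
    w=np.array([ray(n,f(p),z) for p in ps])[:,:2]; print(n,k,w.tolist().__repr__()[:0],w.round(1).tolist(),"mean",w.mean(0))
    if k=="pack": v=w[1]+w[2]-w[0]-w[3]
    else: v=w[0]-w[1]; v=np.array([v[1],-v[0]])
    print("  len",np.hypot(*v),"xdir deg",np.degrees(np.arctan2(v[1],v[0])))
for nm,p in dict(spare=(212,162),dish=(207,288),drv=(208,225)).items(): print(nm,ray("top",p,15))
E
```

```text
top pack  [[537.6, 65.9], [566.3, -22.7], [512.6, -40.9], [483.0, 47.9]] mean [524.9  12.5]
  len 186.76273105735368 xdir deg -71.82835793097728
top tray  [[587.6, 124.3], [392.4, 67.7]] mean [490.  96.]
  len 203.1927511390848 xdir deg -73.82710670232647
top pin  [[634.4, -76.1], [455.7, -128.4]] mean [ 545.  -102.3]
  len 186.25740899690675 xdir deg -73.66649441153477
side pack  [[540.7, 65.6], [571.8, -24.5], [512.6, -44.1], [484.1, 46.4]] mean [527.3  10.9]
  len 190.2498097448941 xdir deg -71.73435818215617
side tray  [[592.5, 123.0], [391.3, 66.1]] mean [491.9  94.5]
  len 209.14833831008048 xdir deg -74.19696809207437
side pin  [[640.2, -76.8], [461.3, -128.6]] mean [ 550.7 -102.7]
  len 186.24214586816615 xdir deg -73.83665333555301
spare [699.3 344.   15. ]
dish [411.3 345.4  15. ]
drv [554.  348.1  15. ]
```

>>> step_arm --plan '[[[0, 0, -40, 0, -1], [0, 0, -80, 0, -1], [0, 0, -100, 0, -1]]]'

```text
t: 0.35
eef_pos: [189.5, -596.2, 318.7]
tcp_rot: [3.138, 0.0, 0.308]
ft_force: [0.3, -0.1, -0.6]
opening: 0.845
grip_force: 0.0
```

Box x-axis points at -73.9° in world, mouth is at about (549,-106), and the pack centre is at (526,12). The tool must tilt, but moves only offer shift and z-turn, so I'll test what happens at the reach limit in the radial direction, which is close to the box x-axis.

>>> step_arm --plan '[[[0, 41, 0, 0, -1], [0, 82, 0, 0, -1], [0, 123, 0, 0, -1], [0, 164, 0, 0, -1], [0, 205, 0, 0, -1], [0, 246, 0, 0, -1], [0, 287, 0, 0, -1], [0, 328, 0, 0, -1]]]'

```text
t: 1.02
eef_pos: [274.3, -864.2, 314.3]
tcp_rot: [3.141, -0.0, 0.308]
ft_force: [0.7, -0.2, 0.3]
opening: 0.286
grip_force: 0.0
```

>>> step_arm --plan '[[[0, 41, 0, 0, -1], [0, 82, 0, 0, -1], [0, 123, 0, 0, -1], [0, 164, 0, 0, -1], [0, 205, 0, 0, -1], [0, 246, 0, 0, -1]]]'

```text
t: 1.52
eef_pos: [286.2, -901.5, 273.4]
tcp_rot: [3.108, 0.0, 0.308]
ft_force: [-0.2, -0.5, 0.1]
opening: 0.003
grip_force: 0.0
```

```bash
python3 -c "
from h import *
s=env.state();print(s['joints'],s['eef_pos'],s['tcp_rot'])"
```

```text
[-1.33374449  1.15113641  0.04740667  0.00214502  1.90956111 -0.07004995] [ 286.16392727 -901.52048865  273.41747047] [3.10804572e+00 3.50350065e-04 3.07842626e-01]
```

>>> step_arm --plan '[[[0, -20, 0, 0, -1], [0, -40, 0, 0, -1]]]'

```text
t: 1.68
eef_pos: [277.9, -876.7, 268.7]
tcp_rot: [3.112, 0.0, 0.308]
ft_force: [0.7, -2.3, -0.3]
opening: 0.004
grip_force: 0.0
```

```bash
python3 -c "
from h import *
s=env.state();print(s['joints'],s['eef_pos'],s['tcp_rot'])"
```

```text
[-1.3361903   1.01093582  0.37750683  0.00214435  1.72344194 -0.07274755] [ 277.88809752 -876.70822409  268.73257063] [3.11180951e+00 5.57785067e-05 3.07710278e-01]
```

The commanded pose follows what was actually reached and keeps the tilt, which leans outward as needed. So pulling gently past the reach limit should build up tilt step by step.

>>> step_arm --plan '[[[0, 20, 0, 0, -1], [0, 40, 0, 0, -1], [0, 80, 0, 0, -1], [0, 120, 0, 0, -1], [0, 160, 0, 0, -1], [0, 200, 0, 0, -1], [0, 240, 0, 0, -1], [0, 280, 0, 0, -1]]]'

```text
t: 2.35
eef_pos: [292.5, -921.9, 232.6]
tcp_rot: [3.082, 0.0, 0.308]
ft_force: [0.9, -0.4, -0.2]
opening: 0.007
grip_force: 0.0
```

```bash
python3 -c "
from h import *
s=env.state();print(s['joints'],s['eef_pos'],s['tcp_rot'])"
```

```text
[-1.33287302  1.19458846  0.04789955  0.00416683  1.83950192 -0.06870936] [ 292.51758079 -921.93012955  232.63272932] [3.08185728e+00 1.54810764e-04 3.07854026e-01]
```

Tilt builds only slowly this way. A turn demanded beyond joint 6's limit should tilt the tool sideways much faster, and at azimuth of about 16° that is exactly the box direction. I'll travel to free space above the bench there, turning on the way.

>>> step_arm --plan '[[[0, -38, -17, 0, -0.4], [0, -76, -34, -6, -0.4], [0, -114, -51, -12, -0.4], [0, -152, -68, -18, -0.4], [0, -190, -85, -24, -0.4], [0, -228, -102, -30, -0.4], [0, -266, -119, -36, -0.4], [0, -304, -136, -42, -0.4]]]'

```text
t: 3.02
eef_pos: [216.3, -682.3, 327.9]
tcp_rot: [3.098, 0.04, 1.046]
ft_force: [0.1, -1.3, 1.1]
opening: 0.297
grip_force: 0.0
```

```bash
cat > m.py <<'E'
from h import *
from scipy.spatial.transform import Rotation as Ro
import sys
np.set_printoptions(precision=3,suppress=True)
s=env.state(); R=Ro.from_euler('xyz',s['tcp_rot']).as_matrix(); p=s['eef_pos']
z=R[:,2]; print("q",s['joints'],"p",p,"rot",s['tcp_rot'],"t",s['t'])
print("tilt deg",np.degrees(np.arccos(-z[2])),"az",np.degrees(np.arctan2(z[1],z[0])),"F",s['ft_force'])
print("tool x",R[:,0],"y",R[:,1])
O=np.array([549.2,-106.5,0]);a=np.radians(-73.9);B=np.array([[np.cos(a),np.sin(a),0],[-np.sin(a),np.cos(a),0],[0,0,1]])
print("tcp in box",B@(p-O),"toolz box",B@z)
for w in sys.argv[1:]:
    w=np.array(eval(w),float); print("world shift to",w,"->tool",R.T@(w-p))
E
python3 m.py 480,-280,440
```

```text
q [-1.358  0.53   1.19   0.006  1.362 -0.835] p [ 216.331 -682.316  327.876] rot [3.098 0.04  1.046] t 3.0167
tilt deg 3.406514121319192 az -72.56963291775931 F [ 0.107 -1.255  1.142]
tool x [ 0.5    0.865 -0.04 ] y [ 0.866 -0.499  0.044]
tcp in box [ 460.923 -479.496  327.876] toolz box [ 0.059  0.001 -0.998]
world shift to [ 480. -280.  440.] ->tool [ 475.382   32.445 -130.041]
```

>>> step_arm --plan '[[[30, 2, -24, -6, -0.4], [65, 4, -46, -12, -0.4], [102, 6, -64, -18, -0.4], [140, 9, -80, -24, -0.4], [179, 12, -92, -30, -0.4], [219, 15, -102, -36, -0.4], [259, 18, -110, -42, -0.4], [299, 20, -118, -48, -0.4]]]'

```text
t: 3.68
eef_pos: [384.1, -428.6, 434.9]
tcp_rot: [3.141, 0.06, 1.884]
ft_force: [0.6, -0.4, 0.6]
opening: 0.304
grip_force: 0.0
```

```bash
python3 m.py 480,-280,450 556,225,400
```

```text
q [-0.946  0.254  1.354 -0.018  1.476 -1.258] p [ 384.106 -428.636  434.86 ] rot [3.141 0.06  1.884] t 3.6833
tilt deg 3.4304328028601647 az -71.75695634262071 F [ 0.612 -0.361  0.638]
tool x [-0.307  0.95  -0.06 ] y [0.951 0.308 0.   ]
tcp in box [ 263.718 -247.951  434.86 ] toolz box [ 0.06   0.002 -0.998]
world shift to [ 480. -280.  450.] ->tool [110.816 136.98  -21.764]
world shift to [556. 225. 400.] ->tool [570.11  364.659   0.872]
```

>>> step_arm --plan '[[[34, 21, 0, -6, -0.4], [68, 43, 0, -12, -0.4], [102, 65, 0, -18, -0.4], [136, 87, 0, -24, -0.4], [170, 109, 0, -30, -0.4], [204, 130, 0, -36, -0.4], [238, 152, 0, -42, -0.4], [272, 174, 0, -48, -0.4]]]'

```text
t: 4.35
eef_pos: [466.9, -116.9, 418.6]
tcp_rot: [-3.098, 0.041, 2.722]
ft_force: [0.6, -0.4, 1.1]
opening: 0.3
grip_force: 0.0
```

```bash
python3 m.py 556,225,380
```

```text
q [-0.357  0.111  1.575 -0.046  1.418 -1.501] p [ 466.926 -116.931  418.621] rot [-3.098  0.041  2.722] t 4.35
tilt deg 3.3938145751973243 az -70.79202582821162 F [ 0.587 -0.351  1.078]
tool x [-0.913  0.407 -0.041] y [ 0.408  0.912 -0.043]
tcp in box [-12.794 -81.939 418.621] toolz box [ 0.059  0.003 -0.998]
world shift to [556. 225. 380.] ->tool [ 59.423 349.804  21.173]
```

>>> step_arm --plan '[[[7, 40, 2, -6, -0.4], [14, 80, 4, -12, -0.4], [21, 120, 7, -18, -0.4], [28, 160, 10, -24, -0.4], [35, 200, 12, -30, -0.4], [42, 240, 15, -37, -0.4], [49, 280, 17, -44, -0.4], [56, 320, 20, -51, -0.4]]]'

```text
t: 5.02
eef_pos: [548.6, 196.4, 382.6]
tcp_rot: [-3.084, -0.008, -2.671]
ft_force: [1.0, -1.2, 0.0]
opening: 0.298
grip_force: 0.0
```

```bash
python3 m.py 556,225,380
```

```text
q [ 0.258  0.309  1.405 -0.059  1.422 -1.776] p [548.561 196.385 382.63 ] rot [-3.084 -0.008 -2.671] t 5.0167
tilt deg 3.3297011329322523 az -70.43734921365451 F [ 0.986 -1.15   0.001]
tool x [-0.891 -0.454  0.008] y [-0.453  0.89  -0.058]
tcp in box [-291.182   83.381  382.63 ] toolz box [ 0.058  0.004 -0.998]
world shift to [556. 225. 380.] ->tool [-19.629  22.234   1.204]
```

>>> step_arm --plan '[[[10, 8, 35, -6, -0.4], [20, 16, 70, -13, -0.4], [30, 25, 105, -20, -0.4], [40, 34, 150, -27, -0.4], [40, 34, 150, -34, -0.4], [40, 34, 150, -41, -0.4], [40, 34, 150, -46, -0.4], [40, 34, 150, -49, -0.4]]]'

```text
t: 5.68
eef_pos: [500.3, 198.4, 231.0]
tcp_rot: [-3.11, -0.049, -1.817]
ft_force: [0.4, -0.3, 0.2]
opening: 0.302
grip_force: 0.0
```

```bash
python3 m.py
```

```text
q [ 0.284  0.352  1.749 -0.067  1.039 -2.578] p [500.259 198.445 231.017] rot [-3.11  -0.049 -1.817] t 5.6833
tilt deg 3.320729010407116 az -71.30983228915467 F [ 0.353 -0.269  0.175]
tool x [-0.244 -0.969  0.049] y [-0.97   0.242 -0.031]
tcp in box [-306.556   37.544  231.017] toolz box [ 0.058  0.003 -0.998]
```

>>> step_arm --plan '[[[0, 0, 0, -4, -0.4], [0, 0, 0, -11, -0.4], [0, 0, 0, -18, -0.4], [0, 0, 0, -25, -0.4]]]'

```text
t: 6.02
eef_pos: [480.3, 235.0, 219.9]
tcp_rot: [-3.079, -0.139, -1.526]
ft_force: [0.1, 0.5, 0.8]
opening: 0.299
grip_force: 0.0
```

```bash
python3 m.py
```

```text
q [ 0.409  0.362  1.775 -0.181  1.003 -2.684] p [480.269 234.977 219.865] rot [-3.079 -0.139 -1.526] t 6.0167
tilt deg 8.739585629819523 az -63.31647063496775 F [0.068 0.467 0.783]
tool x [ 0.044 -0.989  0.139] y [-0.997 -0.053 -0.062]
tcp in box [-347.2     28.47   219.865] toolz box [ 0.149  0.028 -0.988]
```

>>> step_arm --plan '[[[10, 0, 0, -7, -0.4], [20, 0, 0, -14, -0.4], [30, 0, 0, -21, -0.4], [40, 0, 0, -28, -0.4], [40, 0, 0, -35, -0.4], [40, 0, 0, -42, -0.4]]]'

```text
t: 6.52
eef_pos: [438.7, 232.5, 176.5]
tcp_rot: [-3.034, -0.344, -1.156]
ft_force: [-0.5, -0.2, 0.3]
opening: 0.3
grip_force: 0.0
```

```bash
python3 m.py
```

```text
q [ 0.544  0.365  1.963 -0.498  0.81  -2.685] p [438.704 232.477 176.509] rot [-3.034 -0.344 -1.156] t 6.5167
tilt deg 20.60110811454414 az -48.4485812980527 F [-0.546 -0.201  0.283]
tool x [ 0.38  -0.862  0.337] y [-0.895 -0.434 -0.101]
tcp in box [-356.325  -12.159  176.509] toolz box [ 0.318  0.151 -0.936]
```

>>> step_arm --plan '[[[37, 8, -3, 6, -0.4], [74, 16, -6, 12, -0.4], [111, 24, -10, 18, -0.4], [148, 32, -14, 24, -0.4], [185, 40, -17, 28, -0.4], [185, 40, -17, 28, -0.4]]]'

```text
t: 7.02
eef_pos: [470.3, 55.6, 253.5]
tcp_rot: [-2.879, -0.251, -1.671]
ft_force: [-0.2, -0.5, -0.3]
opening: 0.3
grip_force: 0.0
```

```bash
python3 m.py
```

```text
q [ 0.149  0.18   1.987 -0.419  0.817 -2.661] p [470.252  55.645 253.528] rot [-2.879 -0.251 -1.671] t 7.0167
tilt deg 20.72496155999053 az -48.464335759030696 F [-0.228 -0.494 -0.282]
tool x [-0.097 -0.964  0.249] y [-0.967  0.032 -0.252]
tcp in box [-177.679  -30.887  253.528] toolz box [ 0.32   0.152 -0.935]
```

>>> step_arm --plan '[[[20, -10, -8, -7, -0.4], [40, -20, -16, -14, -0.4], [60, -30, -24, -21, -0.4], [80, -40, -32, -28, -0.4], [100, -50, -40, -35, -0.4], [100, -50, -40, -42, -0.4]]]'

```text
t: 7.52
eef_pos: [456.1, 49.7, 203.7]
tcp_rot: [-2.954, -0.506, -1.189]
ft_force: [0.4, -0.7, -1.2]
opening: 0.298
grip_force: 0.0
```

```bash
python3 m.py
```

```text
q [ 0.227  0.235  2.156 -0.838  0.636 -2.684] p [456.072  49.672 203.73 ] rot [-2.954 -0.506 -1.189] t 7.5167
tilt deg 30.75517139960906 az -46.73255051084345 F [ 0.422 -0.663 -1.212]
tool x [ 0.326 -0.812  0.485] y [-0.878 -0.45  -0.163]
tcp in box [-175.873  -46.167  203.73 ] toolz box [ 0.455  0.233 -0.859]
```

>>> step_arm --plan '[[[28, 10, -16, 6, -0.4], [60, 22, -30, 12, -0.4], [94, 36, -42, 18, -0.4], [129, 52, -48, 24, -0.4], [164, 69, -52, 30, -0.4], [200, 86, -54, 36, -0.4], [235, 103, -54, 42, -0.4], [267, 119, -54, 48, -0.4]]]'

```text
t: 8.18
eef_pos: [429.4, -137.3, 328.0]
tcp_rot: [-2.626, -0.217, -2.061]
ft_force: [0.8, -0.0, -0.1]
opening: 0.301
grip_force: 0.0
```

```bash
python3 m.py 420,-200,360
```

```text
q [-0.284 -0.029  2.069 -0.472  0.675 -2.684] p [ 429.422 -137.336  327.96 ] rot [-2.626 -0.217 -2.061] t 8.1833
tilt deg 31.842459654185685 az -48.91466099661214 F [ 0.762 -0.047 -0.102]
tool x [-0.46  -0.861  0.215] y [-0.817  0.316 -0.482]
tcp in box [  -3.59  -123.631  327.96 ] toolz box [ 0.478  0.223 -0.85 ]
world shift to [ 420. -200.  360.] ->tool [ 65.214 -27.538  -5.566]
```

>>> step_arm --plan '[[[20, -27, -11, -7, -0.4], [40, -54, -22, -14, -0.4], [60, -81, -33, -21, -0.4], [80, -108, -45, -28, -0.4], [100, -135, -56, -35, -0.4], [120, -160, -68, -42, -0.4]]]'

```text
t: 8.68
eef_pos: [473.3, -123.7, 306.9]
tcp_rot: [-2.704, -0.583, -1.624]
ft_force: [-0.1, -0.5, 0.2]
opening: 0.302
grip_force: 0.0
```

```bash
python3 m.py
```

```text
q [-0.133  0.079  2.097 -0.912  0.626 -2.684] p [ 473.283 -123.738  306.904] rot [-2.704 -0.583 -1.624] t 8.6833
tilt deg 40.88261672308084 az -52.659315261550766 F [-0.117 -0.463  0.187]
tool x [-0.044 -0.834  0.55 ] y [-0.917 -0.185 -0.354]
tcp in box [ -4.491 -77.72  306.904] toolz box [ 0.61   0.237 -0.756]
```

Tilt is now 41°, but 21° off in azimuth. One more ratchet at a more negative base angle should correct it.

>>> step_arm --plan '[[[32, 15, -8, 6, -0.6], [64, 30, -12, 12, -0.6], [96, 46, -12, 18, -0.6], [128, 61, -12, 24, -0.6], [160, 76, -12, 30, -0.6], [192, 91, -12, 36, -0.6]]]'

```text
t: 9.18
eef_pos: [399.0, -254.7, 362.0]
tcp_rot: [-2.442, -0.253, -2.242]
ft_force: [0.6, -0.4, -0.9]
opening: 0.199
grip_force: 0.0
```

```bash
python3 m.py
```

```text
q [-0.555 -0.077  2.1   -0.589  0.497 -2.684] p [ 399.027 -254.701  362.026] rot [-2.442 -0.253 -2.242] t 9.1833
tilt deg 42.21164906634301 az -55.039701662700026 F [ 0.577 -0.419 -0.891]
tool x [-0.602 -0.758  0.25 ] y [-0.699  0.35  -0.623]
tcp in box [ 100.743 -185.382  362.026] toolz box [ 0.636  0.217 -0.741]
```

>>> step_arm --plan '[[[25, -27, -7, -7, -0.6], [50, -54, -14, -14, -0.6], [75, -81, -21, -21, -0.6], [100, -108, -28, -28, -0.6], [125, -135, -34, -35, -0.6], [150, -165, -40, -42, -0.6]]]'

```text
t: 9.68
eef_pos: [441.0, -281.4, 341.8]
tcp_rot: [-2.572, -0.687, -1.8]
ft_force: [1.6, -2.9, 2.8]
opening: 0.2
grip_force: 0.0
```

```bash
python3 m.py
```

```text
q [-0.502  0.041  2.12  -1.135  0.419 -2.684] p [ 440.973 -281.388  341.807] rot [-2.572 -0.687 -1.8  ] t 9.6833
tilt deg 49.40788497452825 az -57.85111730527758 F [ 1.647 -2.935  2.788]
tool x [-0.176 -0.753  0.635] y [-0.898 -0.142 -0.417]
tcp in box [ 138.015 -152.481  341.807] toolz box [ 0.73   0.21  -0.651]
```

```bash
cat > kin.py <<'E'
import numpy as np
from scipy.optimize import least_squares
from scipy.spatial.transform import Rotation as Ro
D=[([-1.36857669,.491483672,1.55943687,0,1.09171463,-.105618640],[189.338,-595.376,214.113],[-3.14055673,0,.307834]),
([-1.33374449,1.15113641,.04740667,.00214502,1.90956111,-.07004995],[286.164,-901.520,273.417],[3.10804572,0,.3078426]),
([-1.3361903,1.01093582,.37750683,.00214435,1.72344194,-.07274755],[277.888,-876.708,268.733],[3.11180951,0,.3077]),
([-.357,.111,1.575,-.046,1.418,-1.501],[466.926,-116.931,418.621],[-3.098,.041,2.722]),
([.544,.365,1.963,-.498,.81,-2.685],[438.704,232.477,176.509],[-3.034,-.344,-1.156]),
([.227,.235,2.156,-.838,.636,-2.684],[456.072,49.672,203.73],[-2.954,-.506,-1.189]),
([-.133,.079,2.097,-.912,.626,-2.684],[473.283,-123.738,306.904],[-2.704,-.583,-1.624]),
([-.555,-.077,2.1,-.589,.497,-2.684],[399.027,-254.701,362.026],[-2.442,-.253,-2.242]),
([-.502,.041,2.12,-1.135,.419,-2.684],[440.973,-281.388,341.807],[-2.572,-.687,-1.8])]
z=lambda a:Ro.from_euler('z',a); y=lambda a:Ro.from_euler('y',a)
C=z(-np.pi/2)
def fk(P,q,s4=1,s6=1):
    a1,h,L2,L3,e3,o1,o4,e5,d6=P
    A=z(q[0]);B=A*y(q[1]);F=A*y(q[1]+q[2]);W=F*z(s4*q[3]);V=W*y(q[4]);T=V*z(s6*q[5]-np.pi/2*0)
    p=A.apply([a1,o1,h])+B.apply([0,0,L2])+F.apply([e3,0,L3])+W.apply([0,o4,0])+V.apply([e5,0,d6])
    return p,T
if __name__=="__main__":
  for s4 in (1,-1):
   for s6 in (1,-1):
    off=None;E=[]
    for q,p,r in D:
        T=fk([0]*9,q,s4,s6)[1]; c=T.inv()*Ro.from_euler('xyz',r)
        off=off or c; E.append((off.inv()*c).magnitude())
    f=lambda P:np.concatenate([fk(P,q,s4,s6)[0]-p for q,p,r in D])
    o=least_squares(f,[0,300,600,400,0,60,0,0,300],x_scale=100)
    print(s4,s6,"ori",np.round(E,3),off.as_euler('xyz').round(3),"pos",np.abs(o.fun).max().round(2),o.x.round(1))
E
python3 kin.py
```

```text
1 1 ori [0.    0.    0.    0.001 0.001 0.001 0.001 0.001 0.   ] [-0.    -0.     1.571] pos 0.2 [-6.000e-01  1.963e+02  5.873e+02  4.115e+02  4.300e+01  6.630e+01
 -4.000e-01  3.000e-01  2.720e+02]
1 -1 ori [0.    0.071 0.066 2.791 1.125 1.126 1.126 1.126 1.127] [-0.   -0.    1.36] pos 0.2 [-6.000e-01  1.963e+02  5.873e+02  4.115e+02  4.300e+01  6.630e+01
 -4.000e-01  3.000e-01  2.720e+02]
-1 1 ori [0.    0.005 0.004 0.093 0.996 1.676 1.824 1.179 2.27 ] [-0.    -0.     1.571] pos 63.56 [-16.9 113.9 489.5 416.7  88.5 -98.1 136.8 -82.2  91.2]
-1 -1 ori [0.    0.07  0.065 2.805 0.812 0.969 1.072 0.54  1.29 ] [-0.   -0.    1.36] pos 63.56 [-16.9 113.9 489.5 416.7  88.5 -98.1 136.8 -82.2  91.2]
```

```bash
cat > ik.py <<'E'
from kin import *
P=[-.6,196.3,587.3,411.5,43,66.3,-.4,.3,272.]
lo=np.array([-3.1,-.84,.05,-1.13,.06,-2.69]);hi=np.array([3.1,2.19,2.79,4.28,2.93,2.69])
O=np.array([549.2,-106.5,0]);a=np.radians(-73.9);B=np.array([[np.cos(a),np.sin(a),0],[-np.sin(a),np.cos(a),0],[0,0,1]])
G=z(np.pi/2)
def pose(q): p,T=fk(P,q); return p,(T*G).as_matrix()
def ik(p,R,q0,m=.02):
    Rt=Ro.from_matrix(R)
    def f(q):
        pp,T=fk(P,q); return np.r_[(pp-p)/100,3*((T*G).inv()*Rt).as_rotvec()]
    best=None
    for q4 in (-.9,0,2.2):
        x0=np.clip(np.r_[q0[:3],q4,q0[4:]],lo+.03,hi-.03)
        o=least_squares(f,x0,bounds=(lo+m,hi-m))
        if best is None or o.cost<best.cost: best=o
    return best.x,best.cost
def tool(zw,frac):
    """zw: tool z world. frac 0: y perpendicular to box x; 1: y level"""
    u=B[0]; y0=np.cross(zw,u); y0/=np.linalg.norm(y0); y1=np.cross(zw,[0,0,1.]); y1/=np.linalg.norm(y1)
    if y0@y1<0:y1=-y1
    yy=(1-frac)*y0+frac*y1; yy/=np.linalg.norm(yy); return np.column_stack([np.cross(yy,zw),yy,zw])
E
python3 - <<'E'
from ik import *
np.set_printoptions(precision=2,suppress=True)
p,R=pose(D[-1][0]); print(p)
q0=np.array([.3,.3,1.9,-.9,.9,0])
for tilt,az in ((49.4,-57.9),(45,-57.9),(45,-66),(40,-74),(45,-74)):
    t,aa=np.radians([tilt,az]); zw=np.array([np.sin(t)*np.cos(aa),np.sin(t)*np.sin(aa),-np.cos(t)])
    for sg in (1,-1):
        R=tool(zw,.5)@np.diag([sg,sg,1])
        for X,Z in ((-200,230),(-200,114),(-90,114),(15,114)):
            pt=O+B.T@np.array([X,9,Z]); q,c=ik(pt,R,q0); print(tilt,az,sg,X,Z,q,"cost %.5f"%c)
E
```

```text
[ 440.94 -281.32  341.55]
49.4 -57.9 1 -200 230 [ 0.45  0.39  2.01 -1.11  1.   -2.28] cost 0.00000
49.4 -57.9 1 -200 114 [ 0.45  0.58  2.02 -1.11  0.93 -2.13] cost 0.05643
49.4 -57.9 1 -90 114 [ 0.13  0.61  2.3   4.26  0.78 -1.5 ] cost 0.15162
49.4 -57.9 1 15 114 [-0.06  0.6   2.21  4.26  0.71 -1.68] cost 0.03791
49.4 -57.9 -1 -200 230 [ 0.45  0.39  2.01 -1.11  1.    0.86] cost 0.00000
49.4 -57.9 -1 -200 114 [ 0.45  0.58  2.02 -1.11  0.93  1.01] cost 0.05643
49.4 -57.9 -1 -90 114 [ 0.2   0.54  2.   -1.11  0.82  0.79] cost 0.18884
49.4 -57.9 -1 15 114 [-0.04  0.52  1.96 -1.11  0.68  0.56] cost 0.28401
45 -57.9 1 -200 230 [ 0.42  0.37  2.   -1.02  0.96 -2.39] cost 0.00000
45 -57.9 1 -200 114 [ 0.42  0.56  2.04 -1.11  0.86 -2.18] cost 0.02155
45 -57.9 1 -90 114 [ 0.17  0.52  2.02 -1.11  0.75 -2.4 ] cost 0.10276
45 -57.9 1 15 114 [-0.09  0.58  2.21  4.26  0.62 -1.72] cost 0.06030
45 -57.9 -1 -200 230 [ 0.42  0.37  2.   -1.02  0.96  0.75] cost 0.00000
45 -57.9 -1 -200 114 [ 0.42  0.56  2.04 -1.11  0.86  0.97] cost 0.02155
45 -57.9 -1 -90 114 [ 0.17  0.52  2.02 -1.11  0.75  0.75] cost 0.10
[... 1023 characters left out ...]
 cost 0.00000
40 -74 -1 -90 114 [ 0.17  0.57  2.   -1.06  0.82  0.74] cost 0.00000
40 -74 -1 15 114 [-0.03  0.57  1.96 -1.11  0.74  0.6 ] cost 0.00318
45 -74 1 -200 230 [ 0.42  0.43  1.87 -0.87  1.16 -2.5 ] cost 0.00000
45 -74 1 -200 114 [ 0.42  0.61  1.96 -0.99  1.   -2.26] cost 0.00000
45 -74 1 -90 114 [ 0.2   0.6   1.99 -1.11  0.89 -2.33] cost 0.00214
45 -74 1 15 114 [-0.    0.59  1.93 -1.11  0.82 -2.53] cost 0.03300
45 -74 -1 -200 230 [ 0.42  0.43  1.87 -0.87  1.16  0.64] cost 0.00000
45 -74 -1 -200 114 [ 0.42  0.61  1.96 -0.99  1.    0.89] cost 0.00000
45 -74 -1 -90 114 [ 0.2   0.6   1.99 -1.11  0.89  0.81] cost 0.00214
45 -74 -1 15 114 [-0.    0.59  1.93 -1.11  0.82  0.62] cost 0.03300
```

```bash
python3 - <<'E'
from ik import *
np.set_printoptions(precision=2,suppress=True)
q0=np.array([.0,.55,1.9,-.9,.8,.6])
for tilt in (30,34,38,42):
  for az in (-57,-65,-74,-82,-90,-98):
    t,aa=np.radians([tilt,az]); zw=np.array([np.sin(t)*np.cos(aa),np.sin(t)*np.sin(aa),-np.cos(t)])
    R=tool(zw,.5); s=""
    R=R if R[:,0]@B[0]<0 else R@np.diag([-1,-1,1])
    for X,Z in ((-190,114),(-90,114),(5,114)):
        q,c=ik(O+B.T@np.array([X,9,Z]),R,q0,.0); s+=f" {q[3]:.2f}/{q[4]:.2f}/{q[5]:.2f}({c:.4f})"
    print(tilt,az,(B@zw).round(2),s)
E
```

```text
30 -57 [ 0.48  0.15 -0.87]  -0.92/0.64/0.65(0.0000) -1.01/0.54/0.53(0.0000) -1.03/0.46/0.38(0.0000)
30 -65 [ 0.49  0.08 -0.87]  -0.84/0.72/0.62(0.0000) -0.92/0.63/0.51(0.0000) -0.95/0.55/0.36(0.0000)
30 -74 [ 0.5  -0.   -0.87]  -0.76/0.81/0.59(0.0000) -0.84/0.72/0.48(0.0000) -0.88/0.65/0.35(0.0000)
30 -82 [ 0.5  -0.07 -0.87]  -0.69/0.89/0.57(0.0000) -0.77/0.80/0.46(0.0000) -0.81/0.74/0.33(0.0000)
30 -90 [ 0.48 -0.14 -0.87]  -0.63/0.96/0.56(0.0000) -0.70/0.88/0.44(0.0000) -0.75/0.83/0.32(0.0000)
30 -98 [ 0.46 -0.2  -0.87]  -0.57/1.03/0.54(0.0000) -0.64/0.96/0.43(0.0000) -0.69/0.91/0.31(0.0000)
34 -57 [ 0.54  0.16 -0.83]  -1.04/0.68/0.79(0.0000) -1.13/0.58/0.68(0.0006) -1.13/0.49/0.50(0.0038)
34 -65 [ 0.55  0.09 -0.83]  -0.94/0.76/0.73(0.0000) -1.05/0.66/0.65(0.0000) -1.11/0.57/0.54(0.0000)
34 -74 [ 0.56 -0.   -0.83]  -0.84/0.85/0.68(0.0000) -0.93/0.76/0.59(0.0000) -1.00/0.68/0.48(0.0000)
34 -82 [ 0.55 -0.08 -0.83]  -0.76/0.93/0.64(0.0000) -0.85/0.84/0.55(0.0000) -0.91/0.77/0.44(0.0000)
34 -90 [ 0.54 -0.16 -0.83]  -0.68/1.01/0.61(0.0000) -0.77/0.92/0.51(0.0000) -0.83/0.86/0.40(0.0000)

[... 598 characters left out ...]
)
38 -98 [ 0.56 -0.25 -0.79]  -0.66/1.13/0.62(0.0000) -0.75/1.05/0.53(0.0000) -0.82/0.99/0.43(0.0000)
42 -57 [ 0.64  0.19 -0.74]  -1.13/0.79/0.94(0.0091) -1.13/0.69/0.74(0.0556) 4.28/0.56/1.39(0.0702)
42 -65 [ 0.66  0.1  -0.74]  -1.09/0.85/0.93(0.0000) -1.13/0.77/0.78(0.0136) -1.13/0.68/0.60(0.0431)
42 -74 [ 0.67 -0.   -0.74]  -0.96/0.95/0.83(0.0000) -1.10/0.85/0.79(0.0000) -1.13/0.77/0.64(0.0060)
42 -82 [ 0.66 -0.09 -0.74]  -0.86/1.03/0.76(0.0000) -0.98/0.93/0.70(0.0000) -1.08/0.85/0.62(0.0000)
42 -90 [ 0.64 -0.19 -0.74]  -0.78/1.11/0.70(0.0000) -0.88/1.02/0.63(0.0000) -0.97/0.94/0.55(0.0000)
42 -98 [ 0.61 -0.27 -0.74]  -0.69/1.18/0.65(0.0000) -0.80/1.10/0.57(0.0000) -0.88/1.03/0.48(0.0000)
```

```bash
cat > sim.py <<'E'
from ik import *
qmax=np.array([2.22,2.22,2.79,3.14,3.14,3.14])*.7/12
def call(q,rows,w,it=None):
    p0,R0=pose(q)
    for r in rows:
        pt=p0+R0@np.array(r[:3],float); Rt=R0@z(np.radians(r[3])).as_matrix()
        p,R=pose(q); d=pt-p; n=np.linalg.norm(d); rv=Ro.from_matrix(R.T@Rt).as_rotvec(); m=np.linalg.norm(rv)
        k=min(1,41.7/max(n,1e-9)); k2=min(1,np.radians(7.16)/max(m,1e-9))
        pt=p+d*k; Rt=Ro.from_matrix(R@Ro.from_rotvec(rv*k2).as_matrix())
        def f(x):
            pp,T=fk(P,x); return np.r_[(pp-pt)/1000,w*((T*G).inv()*Rt).as_rotvec()]
        qc=np.clip(q,lo+1e-6,hi-1e-6)
        x=least_squares(f,qc,bounds=(lo,hi),max_nfev=it).x
        dq=x-q; q=q+dq*min(1,(qmax/np.maximum(abs(dq),1e-9)).min())
    return q
def show(q):
    p,R=pose(q); zz=R[:,2]; return p.round(0),"tilt %.1f az %.1f"%(np.degrees(np.arccos(-zz[2])),np.degrees(np.arctan2(zz[1],zz[0]))),q.round(3)
L=lambda v,n:[[v[0]*k/n,v[1]*k/n,v[2]*k/n,v[3]*k/n] for k in range(1,n+1)]
E
python3 - <<'E'
from sim import *
C=[[[0,0,0,-4],[0,0,0,-11],[0,0,0,-18],[0,0,0,-25]],
[[10,0,0,-7],[20,0,0,-14],[30,0,0,-21],[40,0,0,-28],[40,0,0,-35],[40,0,0,-42]],
[[37,8,-3,6],[74,16,-6,12],[111,24,-10,18],[148,32,-14,24],[185,40,-17,28],[185,40,-17,28]],
L([120,-60,-48,-42],6)[:5]+[[100,-50,-40,-42]],
[[28,10,-16,6],[60,22,-30,12],[94,36,-42,18],[129,52,-48,24],[164,69,-52,30],[200,86,-54,36],[235,103,-54,42],[267,119,-54,48]],
[[20,-27,-11,-7],[40,-54,-22,-14],[60,-81,-33,-21],[80,-108,-45,-28],[100,-135,-56,-35],[120,-160,-68,-42]],
[[32,15,-8,6],[64,30,-12,12],[96,46,-12,18],[128,61,-12,24],[160,76,-12,30],[192,91,-12,36]],
[[25,-27,-7,-7],[50,-54,-14,-14],[75,-81,-21,-21],[100,-108,-28,-28],[125,-135,-34,-35],[150,-165,-40,-42]]]
for w in (.3,.6,1,1.7):
    q=np.array([.284,.352,1.749,-.067,1.039,-2.63])
    print("w",w)
    for c in C: q=call(q,c,w); print(*show(q))
E
```

```text
w 0.3
[494. 209. 227.] tilt 10.9 az -62.9 [ 0.372  0.356  1.769 -0.225  1.009 -2.69 ]
[489. 176. 224.] tilt 25.9 az -50.8 [ 0.441  0.327  1.896 -0.577  0.89  -2.69 ]
[500.   7. 310.] tilt 25.9 az -50.8 [ 0.078  0.143  1.893 -0.478  0.895 -2.665]
[516. -67. 376.] tilt 45.6 az -54.0 [ 0.059  0.092  1.922 -0.911  0.866 -2.69 ]
[ 391. -254.  532.] tilt 47.7 az -58.0 [-0.51  -0.206  1.81  -0.501  0.837 -2.69 ]
[ 391. -309.  647.] tilt 65.6 az -70.9 [-0.444 -0.171  1.675 -0.959  0.916 -2.69 ]
[ 221. -373.  689.] tilt 67.3 az -75.9 [-1.007 -0.375  1.718 -0.464  0.696 -2.69 ]
[ 167. -400.  791.] tilt 81.4 az -90.8 [-0.964 -0.347  1.613 -0.983  0.764 -2.69 ]
w 0.6
[478. 235. 218.] tilt 9.6 az -62.3 [ 0.419  0.363  1.783 -0.2    0.995 -2.69 ]
[436. 232. 172.] tilt 21.4 az -47.7 [ 0.554  0.369  1.978 -0.526  0.796 -2.69 ]
[473.  63. 249.] tilt 21.4 az -47.7 [ 0.169  0.19   1.989 -0.441  0.804 -2.676]
[460.  51. 201.] tilt 31.5 az -45.5 [ 0.23   0.243  2.161 -0.876  0.62  -2.69 ]
[ 443. -130.  325.] tilt 32.6 az -47.5 [-0.257 -0.009  2.063 -0.499  0.655 -2.69 ]
[ 485. -120.  305.] tilt 41.7 az -
[... 798 characters left out ...]
tilt 19.6 az -46.2 [ 0.023  0.587  2.197 -1.13   0.277 -2.69 ]
w 1.7
[407. 332. 208.] tilt 4.6 az -65.7 [ 0.6    0.368  1.795 -0.095  0.995 -2.69 ]
[123. 442. 141.] tilt 6.1 az -51.3 [ 1.211  0.386  1.999 -0.127  0.815 -2.69 ]
[233. 292. 178.] tilt 6.1 az -51.3 [ 0.797  0.201  2.161 -0.149  0.798 -2.6  ]
[ 40. 318. 114.] tilt 7.3 az -42.7 [ 1.333  0.285  2.325 -0.197  0.603 -2.69 ]
[173. 139. 192.] tilt 7.5 az -43.0 [ 0.531 -0.091  2.439 -0.181  0.765 -2.69 ]
[ 57. 226. 155.] tilt 8.3 az -40.2 [ 1.199  0.065  2.448 -0.217  0.687 -2.69 ]
[111. 107. 180.] tilt 8.5 az -40.6 [ 0.59  -0.202  2.563 -0.21   0.752 -2.69 ]
[ 74. 150. 107.] tilt 9.7 az -37.8 [ 0.988  0.134  2.679 -0.469  0.379 -2.69 ]
```

The emulator with w=0.6 reproduces the real behaviour, so I'll use it to search for moves that bring the tool axis to tilt 38°, azimuth -80°.

```bash
cat > opt.py <<'E'
from sim import *
from scipy.optimize import differential_evolution as DE
t,aa=np.radians([38,-80]); zt=np.array([np.sin(t)*np.cos(aa),np.sin(t)*np.sin(aa),-np.cos(t)])
q0=np.clip(np.array([-.502,.041,2.12,-1.13,.419,-2.684]),lo,hi)
def run(v,out=False):
    q=q0;c=0
    for k in range(2):
        d=v[4*k:4*k+3]*300; p,R=pose(q)
        q=call(q,L([*(R.T@d),v[4*k+3]*56],8),.6,8)
        pz=pose(q)[0]; c+=max(0,330-pz[2])/100+max(0,pz[0]-520)/100
        if out: print(np.r_[R.T@d,v[4*k+3]*56].round(0),*show(q))
    return c+np.linalg.norm(pose(q)[1][:,2]-zt)
if __name__=="__main__":
    o=DE(run,[(-1,1)]*8,maxiter=9,popsize=5,seed=1,workers=-1,updating='deferred',polish=False)
    print(o.fun); run(o.x,True); np.save("v.npy",o.x)
E
nproc; time timeout 550 python3 opt.py
```

```text
4
0.2611660463280702
[ -4. -44.  34.  29.] [ 495. -294.  336.] tilt 49.1 az -57.8 [-0.465  0.137  2.023 -1.13   0.448 -2.159]
[252. 102. -21. -50.] [ 405. -259.  334.] tilt 48.2 az -63.7 [-0.444  0.006  2.167 -1.13   0.536 -2.69 ]
real	0m45.129s
user	2m37.707s
sys	0m0.377s
```

```bash
cat > opt2.py <<'E'
from sim import *
from scipy.optimize import differential_evolution as DE
q0=np.clip(np.array([-.502,.041,2.12,-1.13,.419,-2.684]),lo,hi)
def run(v,out=False):
    q=q0;c=0
    for k in range(3):
        d=v[4*k:4*k+3]*300; p,R=pose(q)
        q=call(q,L([*(R.T@d),v[4*k+3]*56],8),.6,6)
        pz=pose(q)[0]; c+=max(0,330-pz[2])/100+max(0,pz[0]-560)/100
        if out: print(np.r_[R.T@d,v[4*k+3]*56].round(0),*show(q))
    zz=pose(q)[1][:,2]; b=B@zz   # want fwd lean .56-.64, lateral -.2..0
    return c+max(0,.55-b[0])+max(0,b[0]-.63)+max(0,b[1]+.0)+max(0,-.2-b[1])
if __name__=="__main__":
    import time; T=time.time(); best=[9,None]
    def cb(x,convergence=0): return time.time()-T>250 or run(x)<.01
    o=DE(run,[(-1,1)]*12,maxiter=60,popsize=4,seed=3,workers=-1,updating='deferred',polish=False,callback=cb)
    print(o.fun,time.time()-T); run(o.x,True)
E
timeout 400 python3 opt2.py
```

```text
0.12151946761504562 253.69921970367432
[257.  71.  -0.  39.] [ 391. -408.  392.] tilt 51.4 az -60.8 [-0.841  0.016  2.018 -0.665  0.28  -2.69 ]
[ 231. -171.  124.  -42.] [ 467. -499.  364.] tilt 54.2 az -64.7 [-0.815  0.24   1.858 -1.13   0.281 -2.69 ]
[  52.  247. -137.  -51.] [ 390. -283.  337.] tilt 48.7 az -74.0 [-0.447  0.038  2.129 -1.13   0.67  -2.69 ]
```

```bash
python3 - <<'E'
from sim import *
q=np.array([-.447,.038,2.129,-1.13,.67,-2.69])
def go(q,pw,turn,n,m=1):
    for _ in range(m):
        p,R=pose(q); q=call(q,L([*(R.T@(np.array(pw)-p)),turn],n),.6,8); turn=0
    return q
qa=go(q,[430,-120,340],30,5); print(*show(qa))
for w in ([480,20,240],[440,20,240],[400,20,260],[480,60,180],[440,60,180],[400,80,180],[400,120,120]):
    qb=go(qa,w,30,6,2); print(w,*show(qb),(B@pose(qb)[1][:,2]).round(2))
E
```

```text
[ 430. -120.  340.] tilt 48.7 az -73.9 [ 0.028  0.095  2.057 -1.019  1.025 -1.934]
[480, 20, 240] [480.  20. 240.] tilt 48.7 az -73.9 [ 0.334  0.374  1.993 -0.993  1.112 -1.061] [ 0.75 -0.   -0.66]
[440, 20, 240] [440.  20. 240.] tilt 48.7 az -73.9 [ 0.364  0.33   2.072 -0.991  1.11  -1.016] [ 0.75 -0.   -0.66]
[400, 20, 260] [400.  20. 260.] tilt 48.7 az -73.9 [ 0.399  0.252  2.122 -0.961  1.145 -1.026] [ 0.75 -0.   -0.66]
[480, 60, 180] [480.  60. 180.] tilt 48.7 az -73.9 [ 0.411  0.493  2.003 -1.004  1.084 -0.908] [ 0.75 -0.   -0.66]
[440, 60, 180] [440.  60. 180.] tilt 48.7 az -73.9 [ 0.446  0.459  2.082 -1.001  1.077 -0.853] [ 0.75 -0.   -0.66]
[400, 80, 180] [400.  80. 180.] tilt 48.7 az -73.9 [ 0.528  0.439  2.13  -0.958  1.1   -0.799] [ 0.75 -0.   -0.66]
[400, 120, 120] [400. 120. 120.] tilt 48.7 az -73.9 [ 0.603  0.579  2.109 -0.956  1.06  -0.664] [ 0.75 -0.   -0.66]
```

>>> step_arm --plan '[[[32, 9, 0, 5, -1], [64, 18, 0, 10, -1], [96, 27, 0, 15, -1], [128, 36, 0, 20, -1], [160, 45, 0, 25, -1], [192, 53, 0, 29, -1], [224, 62, 0, 34, -1], [257, 71, 0, 39, -1]]]'

```text
t: 10.35
eef_pos: [391.0, -410.0, 393.8]
tcp_rot: [-2.268, -0.255, -2.426]
ft_force: [0.1, -0.1, -1.0]
opening: 0.001
grip_force: 0.0
```

```bash
python3 m.py
```

```text
q [-0.843  0.015  2.015 -0.666  0.281 -2.684] p [ 391.008 -410.026  393.817] rot [-2.268 -0.255 -2.426] t 10.35
tilt deg 51.59850446270746 az -60.939763134532114 F [ 0.052 -0.055 -1.032]
tool x [-0.731 -0.635  0.252] y [-0.567  0.358 -0.742]
tcp in box [ 247.753 -236.16   393.817] toolz box [ 0.764  0.176 -0.621]
```

>>> step_arm --plan '[[[29, -21, 15, -5, -1], [58, -43, 31, -10, -1], [87, -64, 46, -16, -1], [115, -85, 62, -21, -1], [144, -107, 77, -26, -1], [173, -128, 93, -31, -1], [202, -150, 108, -37, -1], [231, -171, 124, -42, -1]]]'

```text
t: 11.02
eef_pos: [466.2, -502.5, 364.5]
tcp_rot: [-2.394, -0.653, -2.119]
ft_force: [-0.6, -0.5, 0.7]
opening: 0.003
grip_force: 0.0
```

>>> step_arm --plan '[[[6, 31, -17, -6, -1], [13, 62, -34, -13, -1], [19, 93, -51, -19, -1], [26, 123, -68, -25, -1], [32, 154, -86, -32, -1], [39, 185, -103, -38, -1], [45, 216, -120, -45, -1], [52, 247, -137, -51, -1]]]'

```text
t: 11.68
eef_pos: [387.8, -285.8, 337.0]
tcp_rot: [-2.749, -0.776, -1.816]
ft_force: [1.1, -0.5, -0.1]
opening: 0.007
grip_force: 0.0
```

```bash
python3 m.py 430,-120,360
```

```text
q [-0.46   0.034  2.135 -1.134  0.653 -2.684] p [ 387.803 -285.831  336.981] rot [-2.749 -0.776 -1.816] t 11.6833
tilt deg 48.73613110634228 az -73.47315366710518 F [ 1.095 -0.477 -0.124]
tool x [-0.174 -0.692  0.7  ] y [-0.961 -0.035 -0.273]
tcp in box [ 127.539 -204.798  336.981] toolz box [ 0.752  0.006 -0.66 ]
world shift to [ 430. -120.  360.] ->tool [-106.028  -52.706 -125.66 ]
```

```bash
python3 - <<'E'
from sim import *
from ik import ik
q=np.array([-.46,.034,2.135,-1.13,.653,-2.684]); p,R0=pose(q)
def go(q,pw,turn,n,m=1,v=0):
    for _ in range(m):
        p,R=pose(q); d=R.T@(np.array(pw)-p); q=call(q,L([*d,turn],n),.6,8)
        if v: print("   cmd",np.r_[d,turn].round(0),n,*show(q))
        turn=0
    return q
W=lambda x,y,zz:O+B.T@np.array([x,y,zz],float)
qa=go(q,[430,-120,360],0,5,1,1)
qb=go(qa,W(-200,9,250),-10,8,1,1); qb=go(qb,W(-200,9,250),-11,3,1,1)
qc=go(qb,W(-200,9,114),0,5,1,1)
for X in (-160,-120,-80,-40,-20,0):
    qc=go(qc,W(X,9,114),0,8,1,1); pb=B@(pose(qc)[0]-O); print(X,pb.round(1),(B@pose(qc)[1]).round(2).tolist())
print("relax tests")
for w in (W(50,-280,200),W(150,-280,200),W(150,-300,120),W(50,-300,300)):
    qr=go(go(q,w,0,8),w,0,4); print(w.round(0),*show(qr),(B@pose(qr)[1][:,2]).round(2))
E
```

```text
cmd [-106.  -53. -125.    0.] 5 [ 430. -120.  360.] tilt 48.6 az -73.5 [ 0.026  0.067  2.026 -0.989  1.048 -2.504]
   cmd [-234.  -46.  -61.  -10.] 8 [502.  88. 250.] tilt 48.6 az -73.5 [ 0.443  0.423  1.863 -0.911  1.217 -2.29 ]
   cmd [ -0.  -0.  -0. -11.] 3 [502.  88. 250.] tilt 48.6 az -73.5 [ 0.443  0.423  1.863 -0.911  1.217 -2.482]
   cmd [-102.    1.   90.    0.] 5 [502.  88. 114.] tilt 48.6 az -73.5 [ 0.443  0.636  1.966 -1.036  1.038 -2.193]
   cmd [26.  0. 30.  0.] 8 [513.  50. 114.] tilt 48.6 az -73.5 [ 0.366  0.628  1.99  -1.1    0.996 -2.198]
-160 [-160.    9.  114.] [[0.66, 0.0, 0.75], [-0.0, -1.0, 0.01], [0.75, -0.01, -0.66]]
   cmd [26.  0. 30.  0.] 8 [526.  17. 118.] tilt 48.2 az -74.2 [ 0.294  0.618  1.99  -1.13   0.969 -2.237]
-120 [-124.6   11.9  118.2] [[0.67, -0.01, 0.75], [-0.0, -1.0, -0.0], [0.75, 0.0, -0.67]]
   cmd [27.  3. 36.  0.] 8 [540. -16. 124.] tilt 47.3 az -75.9 [ 0.22   0.608  1.97  -1.13   0.949 -2.309]
-80 [-89.1  16.3 123.7] [[0.68, -0.02, 0.73], [-0.0, -1.0, -0.03], [0.74, 0.02, -0.68]]
   cmd [26.  6. 43.  0.] 8 [553. -54. 125.] tilt 46.2 az -
[... 326 characters left out ...]
.7]]
   cmd [12.  5. 24.  0.] 8 [562. -99. 120.] tilt 44.8 az -80.4 [ 0.046  0.612  1.93  -1.13   0.883 -2.456]
0 [ -3.9  14.6 120.4] [[0.71, -0.06, 0.7], [-0.01, -1.0, -0.08], [0.7, 0.05, -0.71]]
relax tests
[ 294. -232.  200.] [ 298. -222.  269.] tilt 42.2 az -74.9 [-0.442 -0.041  2.367 -1.13   0.601 -2.588] [ 0.67 -0.01 -0.74]
[ 322. -328.  200.] [ 343. -307.  266.] tilt 41.5 az -75.7 [-0.62   0.084  2.239 -1.13   0.493 -2.69 ] [ 0.66 -0.02 -0.75]
[ 303. -334.  120.] [ 339. -299.  265.] tilt 41.3 az -75.4 [-0.61   0.073  2.252 -1.13   0.494 -2.69 ] [ 0.66 -0.02 -0.75]
[ 275. -238.  300.] [ 274. -236.  309.] tilt 46.5 az -73.6 [-0.508 -0.153  2.366 -1.13   0.598 -2.69 ] [ 0.73  0.   -0.69]
```

>>> step_arm --plan '[[[-13, 18, 20, 0, -1], [-26, 36, 40, 0, -1], [-39, 53, 60, 0, -1], [-52, 71, 80, 0, -1], [-65, 89, 100, 0, -1], [-78, 106, 120, 0, -1], [-91, 124, 140, 0, -1], [-104, 142, 160, 0, -1]]]'

```text
t: 12.35
eef_pos: [349.4, -288.0, 298.3]
tcp_rot: [-2.792, -0.717, -1.805]
ft_force: [0.1, -1.0, -0.0]
opening: 0.007
grip_force: 0.0
```

```bash
python3 m.py 303,-334,100
```

```text
q [-0.544  0.028  2.225 -1.134  0.563 -2.685] p [ 349.408 -288.042  298.319] rot [-2.792 -0.717 -1.805] t 12.35
tilt deg 44.90759203257287 az -74.42837458080632 F [ 0.093 -1.01  -0.005]
tool x [-0.175 -0.733  0.657] y [-0.966 -0.001 -0.258]
tcp in box [ 119.017 -242.3    298.319] toolz box [ 0.706 -0.007 -0.708]
world shift to [ 303. -334.  100.] ->tool [-88.507  96.024 162.918]
```

>>> step_arm --plan '[[[-22, 24, 40, 0, -1], [-44, 48, 80, 0, -1], [-66, 72, 120, 0, -1], [-88, 96, 160, 0, -1], [-110, 120, 200, 0, -1], [-132, 144, 240, 0, -1], [-132, 144, 240, 0, -1], [-132, 144, 240, 0, -1]]]'

```text
t: 13.02
eef_pos: [337.8, -295.5, 264.4]
tcp_rot: [-2.832, -0.663, -1.794]
ft_force: [0.0, 0.5, 0.7]
opening: 0.005
grip_force: 0.0
```

```bash
python3 m.py 420,-160,360; cat > pl.py <<'E'
from sim import *
import sys
np.set_printoptions(precision=2,suppress=True,linewidth=150)
def go(q,pw,turn,n,v=1):
    p,R=pose(q); d=R.T@(np.array(pw)-p); q=call(q,L([*d,turn],n),.6,8)
    pb=B@(pose(q)[0]-O)
    if v: print("cmd",np.r_[d,turn].round(0),n,"box",pb.round(0),*show(q)[1:],(B@pose(q)[1][:,1]).round(2))
    return q
W=lambda x,y,zz:O+B.T@np.array([x,y,zz],float)
E
python3 - <<'E'
from pl import *
from cell import env
q=np.clip(env.state()['joints'],lo,hi)
q=go(q,[420,-160,360],0,6); q=go(q,W(-200,9,260),-10,8); q=go(q,W(-200,9,260),-11,3); q=go(q,W(-200,9,114),0,5)
for X in (-160,-120,-80,-40,-20,0,10): q=go(q,W(X,9,114),0,8)
E
```

```text
q [-0.604  0.069  2.259 -1.134  0.496 -2.685] p [ 337.761 -295.548  264.406] rot [-2.832 -0.663 -1.794] t 13.0167
tilt deg 41.36348615789574 az -75.37347143198316 F [0.041 0.461 0.722]
tool x [-0.174 -0.768  0.616] y [-0.97   0.028 -0.24 ]
tcp in box [ 122.998 -255.572  264.406] toolz box [ 0.661 -0.017 -0.751]
world shift to [ 420. -160.  360.] ->tool [ -59.62   -98.912 -144.695]
cmd [ -60.  -99. -145.    0.] 6 box [  12. -138.  354.] tilt 41.8 az -75.4 [-0.12  0.04  2.   -0.84  0.98 -2.69] [-0.3  -0.92 -0.25]
cmd [-260.  -48.  -73.  -10.] 8 box [-200.    9.  260.] tilt 41.8 az -75.4 [ 0.4   0.38  1.83 -0.79  1.2  -2.39] [-0.18 -0.97 -0.14]
cmd [  0.  -0.  -0. -11.] 3 box [-200.    9.  260.] tilt 41.8 az -75.4 [ 0.4   0.38  1.83 -0.79  1.2  -2.58] [-0.04 -1.   -0.01]
cmd [-97.   1. 109.   0.] 5 box [-200.    9.  114.] tilt 41.8 az -75.4 [ 0.4   0.6   1.95 -0.93  0.97 -2.29] [-0.04 -1.   -0.01]
cmd [30. -1. 27.  0.] 8 box [-160.    9.  114.] tilt 41.8 az -75.4 [ 0.32  0.59  1.97 -0.98  0.93 -2.31] [-0.04 -1.   -0.01]
cmd [30. -1. 27.  0.] 8 box [-120.    9.  114.] tilt 41.8 az -75.4 [ 0.24  0.58  1.99 -1.03  0.89 -2.33] [-0.04 -1.   -0.01]
cmd [30. -1. 27.  0.] 8 box [-80.   9. 114.] tilt 41.8 az -75.4 [ 0.17  0.58  1.99 -1.08  0.85 -2.35] [-0.04 -1.   -0.01]
cmd [30. -1. 27.  0.] 8 box [-40.   9. 114.] tilt 41.8 az -75.5 [ 0.09  0.58  1.99 -1.13  0.81 -2.38] [-0.04 -1.   -0.01]
cmd [15. -1. 14.  0.] 8 box [-21.  11. 117.] tilt 41.5 az -75.9 [ 0.05  0.58  1.97 -1.13  0.8  -2.42] [-0.04 -1.   -0.  ]
cmd [14.  1. 16.  0.] 8 box [ -2.  12. 118.] tilt 41.2 az -76.5 [ 0.01  0.58  1.96 -1.13  0.79 -2.46] [-0.04 -1.    0.  ]
cmd [ 6.  2. 10.  0.] 8 box [  9.  11. 117.] tilt 40.9 az -76.9 [-0.01  0.59  1.96 -1.13  0.78 -2.47] [-0.05 -1.    0.  ]
```

>>> step_arm --plan '[[[-8, -14, -28, 0, -1], [-16, -30, -58, 0, -1], [-26, -48, -86, 0, -1], [-38, -65, -112, 0, -1], [-50, -83, -132, 0, -1], [-60, -99, -145, 0, -1]]]'

```text
t: 13.52
eef_pos: [421.3, -152.7, 355.1]
tcp_rot: [-2.819, -0.67, -1.806]
ft_force: [1.3, -0.3, 0.9]
opening: 0.007
grip_force: 0.0
```

```bash
python3 m.py; python3 - <<'E'
from pl import *
from cell import env
q=np.clip(env.state()['joints'],lo,hi)
q=go(q,W(-205,9,260),-12,8); q=go(q,W(-205,9,260),-11,3)
E
```

```text
q [-0.115  0.04   2.004 -0.846  0.981 -2.685] p [ 421.281 -152.698  355.101] rot [-2.819 -0.67  -1.806] t 13.5167
tilt deg 41.953395102148775 az -75.2086285635609 F [ 1.263 -0.268  0.862]
tool x [-0.183 -0.762  0.621] y [-0.968  0.03  -0.248]
tcp in box [   8.912 -135.713  355.101] toolz box [ 0.668 -0.015 -0.744]
cmd [-261.  -46.  -74.  -12.] 8 box [-205.    9.  260.] tilt 42.0 az -75.2 [ 0.41  0.38  1.82 -0.79  1.2  -2.42] [-0.15 -0.98 -0.11]
cmd [  0.  -0.  -0. -11.] 3 box [-205.    9.  260.] tilt 42.0 az -75.2 [ 0.41  0.38  1.82 -0.79  1.2  -2.61] [-0.01 -1.    0.01]
```

>>> step_arm --plan '[[[-33, -6, -9, 0, -1], [-66, -12, -19, 0, -1], [-99, -18, -28, 0, -1], [-131, -23, -37, -3, -1], [-164, -29, -46, -8, -1], [-197, -35, -56, -13, -1], [-230, -41, -65, -18, -1], [-261, -46, -74, -22, -1]]]'

```text
t: 14.18
eef_pos: [500.6, 92.4, 256.9]
tcp_rot: [3.132, -0.732, -1.301]
ft_force: [0.1, -0.2, 0.3]
opening: 0.005
grip_force: 0.0
```

```bash
python3 m.py; python3 - <<'E'
from pl import *
from cell import env
q=np.clip(env.state()['joints'],lo,hi)
q=go(q,W(-208,9,130),0,6)
cv=env.read_camera("side")
import cv2; cv2.imwrite("pics/s2.png",cv[100:400,200:600])
E
```

```text
q [ 0.408  0.386  1.828 -0.789  1.197 -2.596] p [500.62   92.437 256.893] rot [ 3.132 -0.732 -1.301] t 14.1833
tilt deg 41.936628521100246 az -75.40669469731091 F [ 0.071 -0.189  0.261]
tool x [ 0.198 -0.717  0.668] y [-0.966 -0.26   0.007]
tcp in box [-204.607    8.493  256.893] toolz box [ 0.668 -0.018 -0.744]
cmd [-87.  -1.  92.   0.] 6 box [-208.    9.  130.] tilt 41.9 az -75.4 [ 0.41  0.57  1.94 -0.9   1.   -2.34] [-0.02 -1.    0.01]
```

View pics/s2.png

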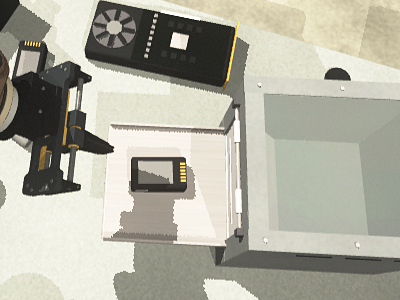

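Side view: pack still on the tray at crop (158,174), flap shut, shut fingers pointing into the tray at (108,149), and the other items undisturbed. I'll open the fingers slightly and descend.

>>> step_arm --plan '[[[-20, 0, 22, 0, -0.5], [-40, 0, 44, 0, -0.5], [-60, 0, 66, 0, -0.5], [-80, 0, 87, 0, -0.5], [-90, -1, 98, 0, -0.5], [-98, -1, 107, 0, -0.5], [-98, -1, 107, 0, -0.5]]]'

```text
t: 14.82
eef_pos: [499.6, 91.7, 110.4]
tcp_rot: [3.131, -0.732, -1.305]
ft_force: [-0.0, -0.3, -0.3]
opening: 0.248
grip_force: 0.0
```

```bash
python3 m.py; python3 - <<'E'
from pl import *
from cell import env
q=np.clip(env.state()['joints'],lo,hi)
for X in (-150,-100,-60,-20,5):q=go(q,W(X,9,112),0,8)
E
```

```text
q [ 0.407  0.604  1.955 -0.926  0.972 -2.3  ] p [499.629  91.716 110.448] rot [ 3.131 -0.732 -1.305] t 14.8167
tilt deg 41.945774981427725 az -75.65971912121947 F [-0.043 -0.266 -0.28 ]
tool x [ 0.195 -0.718  0.668] y [-0.967 -0.256  0.008]
tcp in box [-204.189    7.341  110.448] toolz box [ 0.668 -0.021 -0.744]
cmd [41. -3. 35.  0.] 8 box [-150.    9.  112.] tilt 41.9 az -75.7 [ 0.3   0.59  1.98 -1.    0.92 -2.33] [-0.02 -1.    0.01]
cmd [37. -1. 33.  0.] 8 box [-100.    9.  112.] tilt 41.9 az -75.7 [ 0.2   0.59  1.99 -1.06  0.87 -2.36] [-0.02 -1.    0.01]
cmd [30. -1. 27.  0.] 8 box [-60.   9. 112.] tilt 41.9 az -75.7 [ 0.13  0.59  1.99 -1.11  0.83 -2.38] [-0.02 -1.    0.01]
cmd [30. -1. 27.  0.] 8 box [-22.  12. 115.] tilt 41.6 az -76.2 [ 0.05  0.59  1.97 -1.13  0.81 -2.44] [-0.03 -1.    0.01]
cmd [18.  2. 20.  0.] 8 box [  3.  13. 116.] tilt 41.2 az -76.9 [ 0.01  0.59  1.96 -1.13  0.79 -2.48] [-0.03 -1.    0.02]
```

>>> step_arm --plan '[[[5, 0, 4, 0, -0.5], [10, 0, 8, 0, -0.5], [15, -1, 12, 0, -0.5], [20, -1, 16, 0, -0.5], [24, -1, 20, 0, -0.5], [28, -2, 24, 0, -0.5], [32, -2, 28, 0, -0.5], [36, -2, 31, 0, -0.5]]]'

```text
t: 15.48
eef_pos: [514.6, 45.8, 113.5]
tcp_rot: [3.136, -0.732, -1.308]
ft_force: [0.7, 0.8, 0.2]
opening: 0.248
grip_force: 0.5
```

>>> step_arm --plan '[[[4, 0, 4, 0, -0.5], [8, 0, 7, 0, -0.5], [12, 0, 11, 0, -0.5], [16, 0, 14, 0, -0.5], [20, 0, 18, 0, -0.5], [24, 0, 21, 0, -0.5], [28, -1, 25, 0, -0.5], [32, -1, 28, 0, -0.5]]]'

```text
t: 16.15
eef_pos: [526.5, 5.1, 113.9]
tcp_rot: [3.136, -0.732, -1.308]
ft_force: [-0.1, 1.0, -1.2]
opening: 0.252
grip_force: 0.4
```

```bash
python3 m.py; python3 - <<'E'
from h import *
a=env.read_camera("top")[150:310,290:490]; b=env.read_camera("side")[180:340,290:490]
cv2.imwrite("pics/p1.png",cv2.resize(np.hstack([a,b]),None,fx=2,fy=2))
E
```

```text
q [ 0.231  0.586  1.987 -1.044  0.883 -2.349] p [526.482   5.068 113.933] rot [ 3.136 -0.732 -1.308] t 16.15
tilt deg 41.928330488827065 az -75.46086902602202 F [-0.106  1.016 -1.24 ]
tool x [ 0.193 -0.718  0.668] y [-0.967 -0.256  0.004]
tcp in box [-113.493    9.113  113.933] toolz box [ 0.668 -0.018 -0.744]
```

View pics/p1.png

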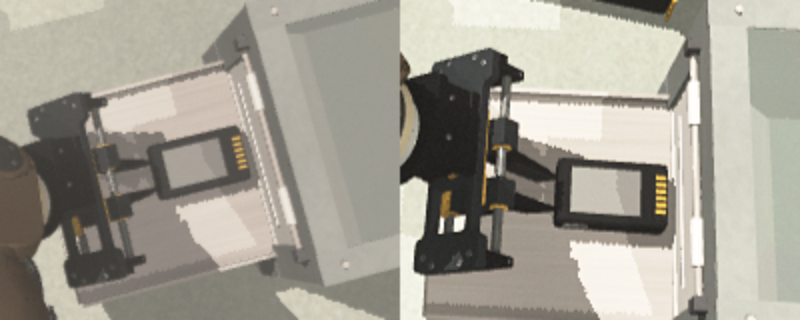

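The view shows both fingertips on the rear face of the pack, which has moved straight up to the flap. I'll keep going.

>>> step_arm --plan '[[[4, 0, 4, 0, -0.5], [8, 0, 7, 0, -0.5], [11, 0, 11, 0, -0.5], [15, 0, 14, 0, -0.5], [19, 0, 18, 0, -0.5], [22, 0, 21, 0, -0.5], [26, -1, 25, 0, -0.5], [30, -1, 29, 0, -0.5]]]'

```text
t: 16.92
eef_pos: [538.2, -34.9, 112.5]
tcp_rot: [3.136, -0.732, -1.308]
ft_force: [-1.2, 2.6, 2.8]
opening: 0.247
grip_force: 1.4
```

>>> step_arm --plan '[[[4, 0, 4, 0, -0.5], [8, 0, 7, 0, -0.5], [11, 1, 11, 0, -0.5], [15, 1, 14, 0, -0.5], [19, 1, 18, 0, -0.5], [22, 1, 21, 0, -0.5], [26, 1, 25, 0, -0.5], [30, 1, 29, 0, -0.5]]]'

```text
t: 17.58
eef_pos: [549.1, -73.7, 113.3]
tcp_rot: [3.131, -0.728, -1.308]
ft_force: [-0.8, 1.4, 0.1]
opening: 0.251
grip_force: 0.6
```

```bash
python3 m.py; python3 - <<'E'
from pl import *
from cell import env
q=np.clip(env.state()['joints'],lo,hi)
for t in ((-20,8,108),(0,7,106),(12,7,106)):q=go(q,W(*t),0,6)
E
```

```text
q [ 0.07   0.587  1.984 -1.134  0.808 -2.411] p [549.132 -73.689 113.321] rot [ 3.131 -0.728 -1.308] t 17.5833
tilt deg 41.70467351856913 az -75.86052276434758 F [-0.848  1.421  0.086]
tool x [ 0.194 -0.721  0.665] y [-0.967 -0.253  0.008]
tcp in box [-31.543   9.034 113.321] toolz box [ 0.665 -0.023 -0.747]
cmd [ 6.  0. 12.  0.] 6 box [-21.  10. 111.] tilt 41.3 az -76.5 [ 0.05  0.59  1.97 -1.13  0.8  -2.43] [-0.03 -1.    0.01]
cmd [13.  3. 18.  0.] 6 box [ -2.  11. 110.] tilt 40.9 az -77.2 [ 0.01  0.6   1.96 -1.13  0.79 -2.46] [-0.04 -1.    0.02]
cmd [ 8.  3. 12.  0.] 6 box [ 11.  10. 109.] tilt 40.6 az -77.7 [-0.01  0.6   1.96 -1.13  0.78 -2.48] [-0.04 -1.    0.02]
```

>>> step_arm --plan '[[[3, 0, 4, 0, -0.5], [6, 1, 7, 0, -0.5], [9, 1, 11, 0, -0.5], [12, 1, 14, 0, -0.5], [15, 2, 17, 0, -0.5], [17, 2, 20, 0, -0.5]]]'

```text
t: 18.08
eef_pos: [556.5, -96.1, 114.5]
tcp_rot: [3.123, -0.72, -1.308]
ft_force: [-0.8, 1.2, -0.0]
opening: 0.249
grip_force: 0.8
```

```bash
python3 m.py; python3 - <<'E'
from h import *
a=env.read_camera("top")[130:310,340:540]; b=env.read_camera("side")[170:350,400:600]
cv2.imwrite("pics/p2.png",cv2.resize(np.hstack([a,b]),None,fx=2,fy=2))
E
```

```text
q [ 0.024  0.588  1.968 -1.134  0.792 -2.455] p [556.472 -96.054 114.461] rot [ 3.123 -0.72  -1.308] t 18.0833
tilt deg 41.265737375829275 az -76.57199940535008 F [-0.839  1.238 -0.04 ]
tool x [ 0.195 -0.726  0.659] y [-0.969 -0.248  0.014]
tcp in box [ -8.02    9.884 114.461] toolz box [ 0.659 -0.031 -0.752]
```

View pics/p2.png

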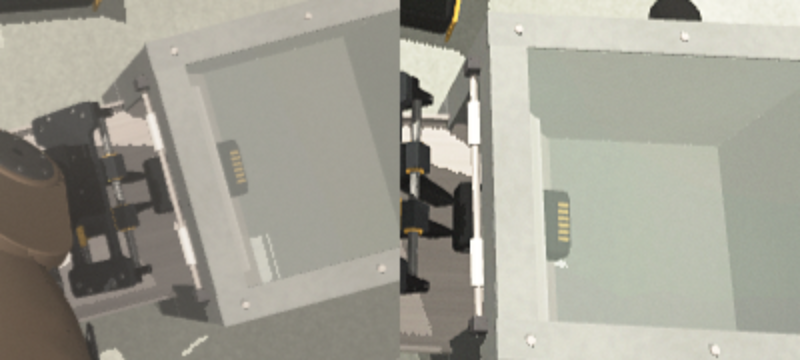

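The pack's contact end is visible through the glass, past the flap. The final push is next.

>>> step_arm --plan '[[[3, 0, 4, 0, -0.5], [6, 1, 7, 0, -0.5], [8, 2, 11, 0, -0.5], [11, 2, 14, 0, -0.5], [14, 3, 18, 0, -0.5], [16, 3, 21, 0, -0.5], [16, 3, 21, 0, -0.5]]]'

```text
t: 18.77
eef_pos: [563.2, -119.3, 113.8]
tcp_rot: [3.115, -0.711, -1.309]
ft_force: [0.3, 0.0, -1.2]
opening: 0.251
grip_force: 0.0
```

```bash
python3 m.py; python3 - <<'E'
from h import *
a=env.read_camera("top")[130:310,340:540]; b=env.read_camera("side")[170:350,400:600]
cv2.imwrite("pics/p3.png",cv2.resize(np.hstack([a,b]),None,fx=2,fy=2))
E
```

```text
q [-0.023  0.592  1.952 -1.134  0.775 -2.497] p [ 563.151 -119.265  113.81 ] rot [ 3.115 -0.711 -1.309] t 18.7667
tilt deg 40.78952277015265 az -77.35632063898692 F [ 0.332  0.024 -1.189]
tool x [ 0.196 -0.732  0.653] y [-0.97  -0.242  0.02 ]
tcp in box [ 16.134   9.864 113.81 ] toolz box [ 0.652 -0.039 -0.757]
```

View pics/p3.png

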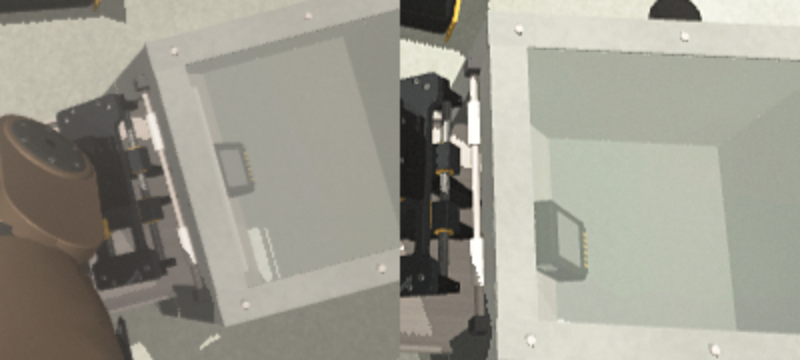

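The pack has tipped over the tray end and is sliding down. I'll withdraw straight back.

>>> step_arm --plan '[[[0, 0, 0, 0, -0.5], [-6, 0, -6, 0, -0.5], [-14, 0, -13, 0, -0.5], [-24, 0, -21, 0, -0.5], [-36, 1, -31, 0, -0.5], [-50, 1, -44, 0, -0.5], [-65, 2, -57, 0, -0.5], [-80, 2, -70, 0, -0.5]]]'

```text
t: 19.53
eef_pos: [534.5, -13.8, 114.7]
tcp_rot: [3.115, -0.711, -1.308]
ft_force: [0.2, 0.1, 0.6]
opening: 0.247
grip_force: 0.0
```

>>> step_arm --plan '[[[-15, 0, -13, 0, -0.5], [-30, 0, -27, 0, -0.5], [-45, 0, -41, 0, -0.5], [-60, 0, -56, 0, -0.5], [-70, 0, -70, 0, -0.5], [-75, 0, -85, 0, -0.5], [-80, 0, -100, 0, -0.5], [-80, 0, -100, 0, -0.5]]]'

```text
t: 20.2
eef_pos: [504.8, 109.5, 139.2]
tcp_rot: [3.117, -0.711, -1.307]
ft_force: [0.5, 0.3, -0.4]
opening: 0.247
grip_force: 0.0
```

>>> step_arm --plan '[[[0, 0, 0, 0, -0.5], [0, 0, 0, 0, -0.5], [0, 0, 0, 0, -0.5], [0, 0, 0, 0, -0.5], [0, 0, 0, 0, -0.5], [0, 0, 0, 0, -0.5], [0, 0, 0, 0, -0.5], [0, 0, 0, 0, -0.5]]]'

```text
t: 20.87
eef_pos: [505.3, 106.2, 138.1]
tcp_rot: [3.115, -0.711, -1.309]
ft_force: [-0.1, -0.5, -0.9]
opening: 0.247
grip_force: 0.0
```

```bash
python3 m.py; python3 - <<'E'
from h import *
a=env.read_camera("top")[50:350,150:620]; b=env.read_camera("side")[100:400,140:640]
cv2.imwrite("pics/p4.png",np.vstack([cv2.resize(a,(500,300)),b]))
E
```

```text
q [ 0.419  0.568  1.896 -0.84   1.036 -2.397] p [505.268 106.249 138.095] rot [ 3.115 -0.711 -1.309] t 20.8667
tilt deg 40.78949677064088 az -77.32381401196533 F [-0.134 -0.465 -0.872]
tool x [ 0.196 -0.732  0.653] y [-0.97  -0.242  0.02 ]
tcp in box [-216.588   16.789  138.095] toolz box [ 0.652 -0.039 -0.757]
```

View pics/p4.png

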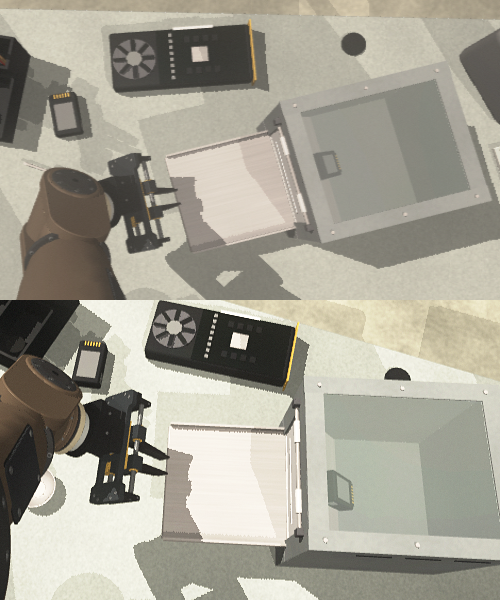

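```bash
python3 - <<'E'
from h import *
from ik import B,O
s=np.radians(54); d=np.array([np.cos(s),0,-np.sin(s)]); n=np.array([np.sin(s),0,np.cos(s)])
e=np.array([52,0,100.]); Ls=94/np.sin(s); print(Ls)
for off in (0,10,20,40,60):     # front end distance up the slope from the floor
    f=e+d*(Ls-off)+n*30; r=f-d*96
    for nm in("top","side"):
        print(off,nm,[proj(nm,O+B.T@(q+[0,yy,0])).round(0).tolist() for q in (f,r) for yy in (38,-20)])
a=cv2.imread("pics/p4.png"); cv2.imwrite("pics/p5.png",np.hstack([cv2.resize(a[120:220,280:400],(480,400),interpolation=2),cv2.resize(a[450:530,300:364],(320,400),interpolation=2)]))
E
```

```text
116.19038988498023
0 top [[465.0, 199.0], [472.0, 223.0], [450.0, 201.0], [457.0, 227.0]]
0 side [[492.0, 281.0], [494.0, 311.0], [474.0, 269.0], [475.0, 301.0]]
10 top [[463.0, 199.0], [471.0, 224.0], [448.0, 201.0], [456.0, 227.0]]
10 side [[490.0, 280.0], [492.0, 310.0], [472.0, 268.0], [473.0, 300.0]]
20 top [[462.0, 199.0], [469.0, 224.0], [447.0, 201.0], [454.0, 228.0]]
20 side [[488.0, 279.0], [490.0, 309.0], [469.0, 267.0], [471.0, 299.0]]
40 top [[459.0, 199.0], [466.0, 225.0], [443.0, 201.0], [451.0, 229.0]]
40 side [[484.0, 277.0], [486.0, 307.0], [465.0, 264.0], [467.0, 297.0]]
60 top [[456.0, 200.0], [463.0, 225.0], [440.0, 202.0], [447.0, 229.0]]
60 side [[481.0, 274.0], [482.0, 305.0], [461.0, 261.0], [462.0, 294.0]]
```

View pics/p5.png

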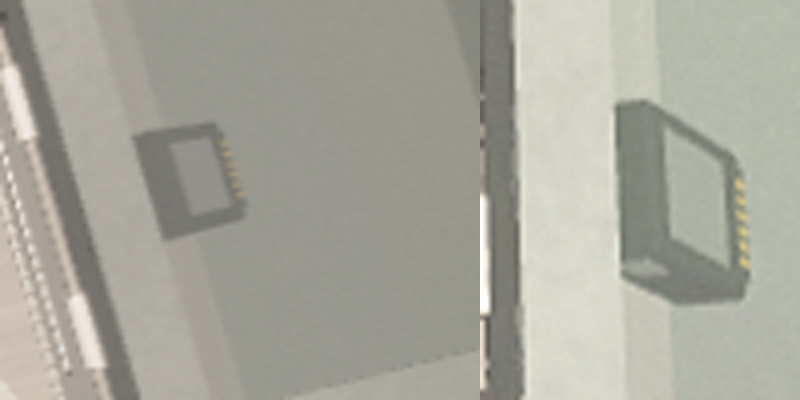

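The pack's front edge matches its predicted place at the foot of the slope. The flap looks as it did at the start and the robot touches nothing, so I'm handing in.

```bash
python3 -c "
from cell import env
print(env.job_done())"
```

```text
the job is handed in; nothing more can be done
None
```

The spent pack is at the foot of the slope inside the quarantine box, the flap looks fully shut, and the other items appear undisturbed; the job was handed in at about 21 s with no verdict shown, and while I was tilting the tool joints 3 and 4 read up to 0.005 rad past their stated limits, which could count against it.

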